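Close the reservoir with its quick-thread filler cap

TASK

Close the oil reservoir: take the loose filler cap and set it on the neck with its grip bar in line with the tank's long side, then, without lifting it, turn it back (anticlockwise seen from above) until it drops into the thread, then screw it clockwise down to its stop so that it sits fully home, and let go. Leave the tin behind them where it stands.

Things in the scene. Friction and masses are not known exactly. Their poses are not given: they have to be found in the camera images.
- reservoir: Grey oil reservoir bolted to the bench (cannot move): box 130 x 92 mm, 62 mm high, foot plate 150 x 112 x 5 mm, upright aluminium neck in the middle of its top. Origin: centre of its underside. x along its long side, z up; round sight glass and brass drain plug on its -x end.
- neck (a point): Neck axis at the collar's top, 100 mm above the bench; axes as the reservoir's. The collar is two flat sectors, 65 mm across, 90 degrees wide, centred on +x and -x, with 90 degree gaps between. With its bar along x the cap's pins rest on the sectors. An 8 mm tooth at each sector's clockwise end stops clockwise turning there 26 degrees past x; do not force it.
- thread (a point): Neck axis 12 mm below the collar top, height of the landing. Turned back (anticlockwise from above) 53 to 128 degrees from x (75 is good) the pins stand over the gaps and the cap drops freely 12 mm onto it. Clockwise from there they run under the sectors down a thread falling 8 mm over the last 60 degrees, about 2 mm play, to a hard stop with the bar along x. No spring; friction holds.
- cap_center (a point): Centre, half-way up, of the loose black filler cap, on its axis 36 mm above its rim. A round cup, mouth down, 75 mm in diameter (bore 69 mm, flared mouth 82 mm; over 2 mm off centre it rubs on the collar going on), 72 mm high with its bar, about 0.15 kg. Inside, two 7 mm pins point inward under the bar's ends, 14 mm above the rim; half a turn makes no difference.
- cap_bar (a point): Centre of the cap's grip bar, on the cap's axis. Bar 66 mm long (x), 16 mm thick (y; grasp across it), 27 mm tall on the flat top; this point is 14 mm below the bar's top, 13 mm above the flat top, 58 mm above the rim. Its height above point neck: 47.5 mm with pins on the collar, 35.5 mm dropped, 27.5 mm fully home.
- grease_tin: White tin with a press lid, 68 mm across, 56 mm high, close behind the work. Origin: centre of its underside. Bystander.
- cap_pin (a point): Middle of one of the two hidden pins inside the cap: 30 mm from the cap's axis along its +x, 14 mm above its rim. The other pin lies opposite, at -x.

How it is judged:
On the way, in this order (a step that is already met when the one before it is completed fails the run):
1. The cap stands upright on the neck, its pins on the flat collar and its bar in line with the tank's long side (within 0.4 rad) (horizontal distance between cap_bar and neck below 0.006 m and angle between cap_bar's own z axis and vertical below 0.12 rad and z of cap_bar in the frame of neck between 0.044 and 0.051 m and angle between the x axis of cap_bar and the x axis of neck, either way round below 0.4 rad), for 0.1 s.
2. Still on the collar, the cap has been turned back (anticlockwise) by more than about 33 degrees from in line (horizontal distance between cap_bar and neck below 0.006 m and angle between cap_bar's own z axis and vertical below 0.12 rad and z of cap_bar in the frame of neck between 0.044 and 0.053 m and ((x of cap_pin in the frame of neck above 0.014 m and y of cap_pin in the frame of neck above 0.0165 m) or (x of cap_pin in the frame of neck below -0.014 m and y of cap_pin in the frame of neck below -0.0165 m))), for 0.05 s.
3. The cap, turned back, has dropped about 12 mm into the thread's entry (horizontal distance between cap_bar and neck below 0.006 m and angle between cap_bar's own z axis and vertical below 0.12 rad and z of cap_bar in the frame of neck below 0.0385 m and angle between the x axis of cap_bar and the x axis of neck, either way round above 0.8 rad), for 0.1 s.
At the end, for the whole second after the job is handed in: The cap sits on the neck upright (within 0.1 rad) and centred (within 6 mm), screwed fully home: bar within 0.22 rad of the tank's long side and its centre no more than 30.5 mm above the collar top (27.5 mm when home) (horizontal distance between cap_bar and neck below 0.006 m and angle between cap_bar's own z axis and vertical below 0.1 rad and z of cap_bar in the frame of neck below 0.0305 m and angle between the x axis of cap_bar and the x axis of neck, either way round below 0.22 rad); the robot touches nothing.
It fails at once if the tin is moved by more than 30 mm (distance of grease_tin from where it was at the start of the episode above 0.03 m).
It also fails if it takes over 46 s, if anything falls off the work surface, if the arm or the gripper's body presses on something with over 40 N, if the wrist force passes 120 N, or if a joint passes its speed limit or range.

ROBOT

A 7-joint arm with a two-finger parallel gripper is mounted at the origin on a cart in front of the work surface, level with it; the furniture and walls round the work are solid. World frame = base frame: x ahead of the robot, y to its left, z up, the work surface at z = 0. Lengths are in m, angles in rad, forces in N, time in s.
With the tool pointing down it reaches from about 0.425 to 0.925 m from the base axis. Payload 6.8 kg.
Tool frame: the origin (TCP) lies at the very end of the fingers, on their centre line; the grasp point (between the pads) lies 19 mm behind it (r.tcp_to_grasp is the distance from the TCP to the grasp point, in m); z points along the fingers, y is the line along which they close (so a half turn about z gives the same grasp; the last joint's range is limited). The gripper opens to 85 mm and grips with 20 to 120 N. Pads are 22 mm wide; open, the fingers measure 114 mm over their backs; the gripper's body (76 mm by 85 mm) begins 54 mm behind the grasp point. The pads swing forward as they close: fully open they stand 13 mm farther back than shut.
Start: joints at [1.128, 0.477, 0.022, 1.555, -0.011, 1.109, -0.083], TCP at [0.222, -0.638, 0.231] pointing down, gripper open.
Joint ranges: [-2.96, 2.96], [-0.34, 2.1], [-1.41, 1.46], [0.24, 2.44], [-1.37, 4.51], [0.17, 1.92], [-2.96, 2.96]. Speed limits (rad/s): [2.39, 2.39, 3.14, 3.14, 3.14, 3.14, 3.14].

INTERFACE

Orientations are given as a rotation vector (axis times angle).
In Python, from bench import r gives the robot as it stands.
- The arm moves only by the tool step_arm, never from a script. Its argument "moves" is a list of rows, each a list of 7 numbers: the shift along the tool's x, y, z in mm, then the turn, a rotation vector about the tool's x, y, z in rad, then the finger opening in mm, from 0 to 85.4. A call has 1 to 8 rows; each row is the pose to reach, as a shift and turn from the pose commanded when the call began, along the tool's axes at that moment; what a row does not reach only later rows make up. A row lasts 1/10 s, in which the tool goes at most 50 mm and 8.59 degrees, less where a joint would pass 70% of its speed; a pose out of reach is approached as far as the arm can. A call with a gripper value outside its range is refused whole. The fingers move at their own pace and stop on an object; "grip_force" is the grip in N (left out, the last holds). Time passes only in rows, so rows that repeat a pose let the fingers close. It gives the time, the measured TCP pose, the force, the opening and the grip force at its end, in the units of the state.
- r.get_obs(): the state, without advancing time (a new reading comes with each control period).
- r.grab_frame(name): name is "side" or "top"; returns a dict with "image" (400x640x3 uint8, red, green, blue), "depth" (400x640 float32, m along the optical axis (not along the pixel's ray), 0 where there is no reading), "mtx" (3x3 intrinsics, pixels), "k1" (the pictures are not rectified: a ray, as slopes to the right and down, at radius r is drawn at 1 + k1 r^2 times it, then the intrinsics apply), "rvec" (rotation vector, rad) and "tvec" (3), from world to camera coordinates, as OpenCV has them. Camera axes: x right, y down, z forward; pixel columns grow to the right and rows downward; lengths in m; the calibration is good to about 2 mm. A picture is of the moment at which its call begins.
- r.hand_in(): hands the job in; it is judged then, once.
The state is a dict: "clock": time; "joints": joint angles; "qvel": joint speeds; "tau": joint torques, N m; "tcp_pos": TCP position; "orientation": TCP orientation; "contact_force": force on the tool from outside, world axes, zero at the start; "moment": the same for the moment, N m; "grip_width": finger opening in m; "gripper_force": force on a finger pad.
Only numpy, scipy, OpenCV 4.12 (cv2) and the standard library are available. Lean on these libraries where they do the work, as an engineer would, in place of code of your own. Each camera call takes 0.05 s, during which the arm holds its last target. There are 200 camera calls.

## Working session

There is one attempt and no reset: what is moved stays moved. The work goes in short steps, Python scripts to look and compute and a tool call to move; the robot and the scene stay as the last step left them, time stands still between calls to the robot, and variables do not carry over. Pictures are saved under pics/ and viewed, at most 10 in all, crops included, and the job is handed in when it is done.

Besides the shell and the picture viewer there is one more tool, called after "Emit:" in YAML: its name, and indented under it one key for each argument. step_arm: Moves the arm, as the interface text tells. Its arguments: {"type":"object","properties":{"moves":{"type":"array","items":{"type":"array","items":{"type":"number"}}},"grip_force":{"type":"number"}},"required":["moves"]}

```bash
ls; mkdir -p pics
cat > h.py <<'E'
import numpy as np, cv2
from bench import r
from scipy.spatial.transform import Rotation as R
def pts(f):
    K=f["mtx"];d=f["depth"];h,w=d.shape
    u,v=np.meshgrid(np.arange(w),np.arange(h))
    n=cv2.undistortPoints(np.stack([u,v],-1).reshape(-1,1,2).astype(float),K,np.array([f["k1"],0,0,0,0.])).reshape(h,w,2)
    c=np.dstack([n*d[...,None],d])
    M=R.from_rotvec(np.ravel(f["rvec"])).as_matrix()
    return (c-np.ravel(f["tvec"]))@M   # world
E
python3 - <<'E'
from h import *
for n in("top","side"):
    f=r.grab_frame(n); cv2.imwrite(f"pics/{n}0.png",f["image"][...,::-1]); np.savez(f"{n}0.npz",**f)
    print(n,f["mtx"].tolist(),f["k1"],-R.from_rotvec(np.ravel(f["rvec"])).inv().apply(np.ravel(f["tvec"])))
o=r.get_obs();print({k:np.round(v,3) for k,v in o.items()},r.tcp_to_grasp)
E
```

```text
pics
top [[508.6218703498299, 0.0, 324.6126584111336], [0.0, 508.6218703498299, 195.78471915784266], [0.0, 0.0, 1.0]] -0.02484208496522443 [ 0.36319234 -0.31012875  1.0078826 ]
side [[386.9709123029673, 0.0, 323.752083913398], [0.0, 386.9709123029673, 198.32189762321855], [0.0, 0.0, 1.0]] -0.060943533634752516 [0.30831616 0.28298454 0.67132306]
{'clock': np.float64(0.1), 'joints': array([ 1.128,  0.478,  0.022,  1.556, -0.011,  1.109, -0.083]), 'qvel': array([ 0.001, -0.004,  0.001, -0.002,  0.002, -0.   ,  0.002]), 'tau': array([ 5.0000e-03, -5.9776e+01,  1.6140e+00, -2.8195e+01,  1.3000e-02,
        5.0000e-03, -0.0000e+00]), 'tcp_pos': array([ 0.222, -0.637,  0.23 ]), 'orientation': array([-3.096e+00, -5.230e-01,  1.000e-03]), 'contact_force': array([-0.401, -0.074,  0.651]), 'moment': array([-0.051, -0.017,  0.003]), 'gripper_force': np.float64(0.0), 'grip_width': np.float64(0.085)} 0.0187
```

View pics/top0.png

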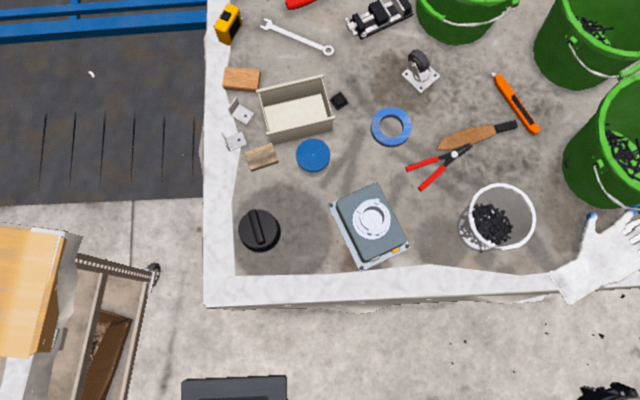

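View pics/side0.png

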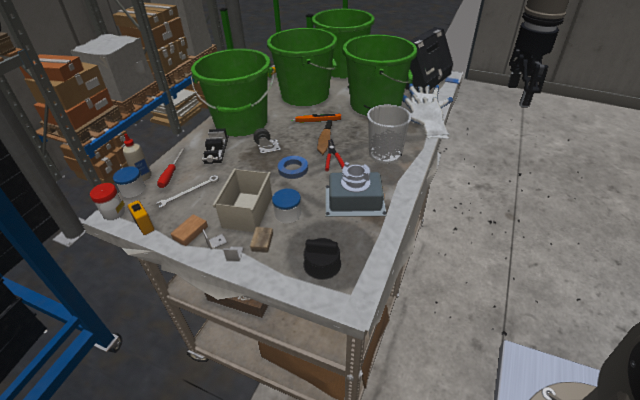

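The top view shows the cap at about (259,230) with its bar running roughly along image rows. The reservoir is at (370,222), with the brass plug at (396,250) on its -x end, and the tin with its blue lid is at (313,155). The side view agrees: cap at (322,258), neck at (355,178), tin at (286,199).

Run:
```python
from h import *
f=dict(np.load("top0.npz")); P=pts(f); d=f["depth"]; im=f["image"].astype(int)
def box(u0,u1,v0,v1):
    m=np.zeros(d.shape,bool); m[v0:v1,u0:u1]=1; return m&(d>0)
Z=P[...,2]
def rep(n,m):
    q=P[m]; c=q[:,:2]
    hull=c.astype(np.float32); rc=cv2.minAreaRect(hull); cc=cv2.minEnclosingCircle(hull)
    b=cv2.boxPoints(rc); e=[b[1]-b[0],b[2]-b[1]]; e=max(e,key=np.linalg.norm)
    print(n,m.sum(),"z",np.median(q[:,2]).round(4),"rect c",np.round(rc[0],4),"size",np.round(rc[1],4),"long ang",np.arctan2(e[1],e[0]).round(4),"circ",np.round(cc[0],4),round(cc[1],4),"mean",c.mean(0).round(4))
cap=box(230,290,198,262)
print("hist cap",np.histogram(Z[cap],bins=np.arange(-.01,.1,.005)))
rep("bar",cap&(Z>.064)&(Z<.085)); rep("cup flat",cap&(Z>.038)&(Z<.056)); rep("cap",cap&(Z>.035))
t=box(325,415,178,275)
print("hist tank",np.histogram(Z[t],bins=np.arange(-.01,.13,.005)))
rep("tanktop",t&(Z>.056)&(Z<.068)); rep("collar",t&(Z>.09)&(Z<.108)); rep("foot",t&(Z>.003))
br=t&(im[...,0]>im[...,2]+60); rep("brass",br)
ti=box(290,335,135,175); rep("tin",ti&(Z>.04))
```

```text
hist cap (array([ 330, 1861,  266,   60,   16,   12,   15,   16,   20,   31,  399,
        475,    9,   10,    7,   73,  218,    9,    0,    0,    0]), array([-0.01 , -0.005,  0.   ,  0.005,  0.01 ,  0.015,  0.02 ,  0.025,
        0.03 ,  0.035,  0.04 ,  0.045,  0.05 ,  0.055,  0.06 ,  0.065,
        0.07 ,  0.075,  0.08 ,  0.085,  0.09 ,  0.095]))
bar 300 z 0.0714 rect c [ 0.5328 -0.1954] size [0.0663 0.0163] long ang 0.2623 circ [ 0.5327 -0.1951] 0.0334 mean [ 0.532  -0.1959]
cup flat 906 z 0.0452 rect c [ 0.5333 -0.1955] size [0.0758 0.0742] long ang 0.2056 circ [ 0.533  -0.1961] 0.0387 mean [ 0.5308 -0.1969]
cap 1231 z 0.046 rect c [ 0.5329 -0.1959] size [0.0748 0.0756] long ang -0.3251 circ [ 0.533  -0.1961] 0.0387 mean [ 0.5309 -0.1968]
hist tank (array([ 553, 3500,  782,  396,   18,   24,   40,   26,   30,   26,   38,
         36,   61,  426, 1681,  346,   13,   18,   28,  184,   45,  211,
        174,   37,    5,    0,    0,    0]), array([-0.01 , -0.005,  0.   ,  0.005,  0.01 ,  0.015,  0.02 ,  0.025,
        0.03 ,  0.035,  0.04 ,  0.045,  0.05 ,  0.055,  0.06 ,  0.065,
        0.07 ,  0.075,  0.08 ,  0.085,  0.09 ,  0.095,  0.1  ,  0.105,
        0.11 ,  0.115,  0.12 ,  0.125,  0.13 ]))
tanktop 2395 z 0.0623 rect c [ 0.5354 -0.412 ] size [0.1293 0.0918] long ang 0.396 circ [ 0.5351 -0.4114] 0.0755 mean [ 0.5317 -0.4107]
collar 446 z 0.0997 rect c [ 0.5358 -0.412 ] size [0.0642 0.0611] long ang 0.7379 circ [ 0.5358 -0.4119] 0.0331 mean [ 0.536 -0.412]
foot 4092 z 0.062 rect c [ 0.5303 -0.4158] size [0.1653 0.1864] long ang -0.0181 circ [ 0.5137 -0.4164] 0.1108 mean [ 0.5253 -0.4076]
brass 30 z 0.0248 rect c [ 0.4753 -0.443 ] size [0.0061 0.0521] long ang -1.1847 circ [ 0.4738 -0.4436] 0.0261 mean [ 0.4816 -0.459 ]
tin 927 z 0.0558 rect c [ 0.6733 -0.3071] size [0.0649 0.0683] long ang -0.0458 circ [ 0.6734 -0.3069] 0.0346 mean [ 0.6721 -0.307 ]
```

```bash
cat >> h.py <<'E'
CAP=np.array([.533,-.1957]);CY=.262;NECK=np.array([.5357,-.412]);NY=.396
def go(x,y,z,yaw):
    o=r.get_obs(); A=R.from_rotvec(o["orientation"])
    T=R.from_euler("z",yaw)*R.from_rotvec([np.pi,0,0])
    print("t",o["clock"],"p",np.round(o["tcp_pos"],4),"yaw",np.arctan2(*A.as_matrix()[[1,0],0]).round(4),"F",np.round(o["contact_force"],1),"M",np.round(o["moment"],2),"w",o["grip_width"].round(4),"q",np.round(o["joints"],2))
    print("shift mm",(A.inv().apply(np.array([x,y,z])-o["tcp_pos"])*1e3).round(1),"turn",(A.inv()*T).as_rotvec().round(4))
E
python3 -c "
from h import *
go(*CAP,.16,CY)"
```

```text
Traceback (most recent call last):
  File "h.py", line 15, in go
    print("t",o["clock"],"p",np.round(o["tcp_pos"],4),"yaw",np.arctan2(*A.as_matrix()[[1,0],0]).round(4),"F",np.round(o["contact_force"],1),"M",np.round(o["moment"],2),"w",o["grip_width"].round(4),"q",np.round(o["joints"],2))
                                                                                                                                                                            ^^^^^^^^^^^^^^^^^^^^^
AttributeError: 'float' object has no attribute 'round'
```

```bash
sed -i 's/o\["grip_width"\].round(4)/round(float(o["grip_width"]),4)/' h.py
python3 -c "
from h import *
go(*CAP,.16,CY)"
```

```text
t 0.1 p [ 0.2216 -0.637   0.2304] yaw 0.3348 F [-0.4 -0.1  0.7] M [-0.05 -0.02  0.  ] w 0.0851 q [ 1.13  0.48  0.02  1.56 -0.01  1.11 -0.08]
shift mm [ 439.1 -314.4   70.9] turn [-0.0016  0.0002  0.0728]
```

Emit:
step_arm:
  moves:
    - [439,-314,0,0,0,0.073,85]
    - [439,-314,0,0,0,0.073,85]
    - [439,-314,0,0,0,0.073,85]
    - [439,-314,0,0,0,0.073,85]
    - [439,-314,0,0,0,0.073,85]
    - [439,-314,0,0,0,0.073,85]
    - [439,-314,0,0,0,0.073,85]
    - [439,-314,0,0,0,0.073,85]

```text
clock: 0.9
tcp_pos: [0.4533, -0.309, 0.2312]
orientation: [-3.115, -0.41, 0.0]
contact_force: [0.9, -0.2, 0.4]
grip_width: 0.0852
gripper_force: 0.0
```

```bash
python3 -c "
from h import *
go(*CAP,.12,CY)"
```

```text
t 0.9 p [ 0.4533 -0.309   0.2312] yaw 0.2616 F [ 0.9 -0.2  0.4] M [ 0.01 -0.01 -0.01] w 0.0852 q [ 0.59  0.28 -0.13  1.85  0.04  1.02 -0.86]
shift mm [106.3 -88.8 111.2] turn [-0.0001  0.0002 -0.0004]
```

Emit:
step_arm:
  moves:
    - [106,-89,111,0,0,0,85]
    - [106,-89,111,0,0,0,85]
    - [106,-89,111,0,0,0,85]
    - [106,-89,111,0,0,0,60]
    - [106,-89,111,0,0,0,60]
    - [106,-89,111,0,0,0,60]

```text
clock: 1.5
tcp_pos: [0.5316, -0.1975, 0.1199]
orientation: [-3.114, -0.411, 0.002]
contact_force: [0.7, -0.5, 0.6]
grip_width: 0.0597
gripper_force: 0.0
```

```bash
python3 -c "
from h import *
go(*CAP,.05,CY)"
```

```text
t 1.5 p [ 0.5316 -0.1975  0.1199] yaw 0.2626 F [ 0.7 -0.5  0.6] M [-0.08  0.05  0.02] w 0.0597 q [ 0.38  0.44 -0.17  1.91  0.1   0.8  -1.15]
shift mm [ 1.9 -1.3 69.9] turn [-0.0004  0.0013  0.0006]
```

Emit:
step_arm:
  moves:
    - [2,-1,35,0,0,0,50]
    - [2,-1,70,0,0,0,45]
    - [2,-1,70,0,0,0,45]
    - [2,-1,70,0,0,0,45]
    - [2,-1,70,0,0,0,10]
    - [2,-1,70,0,0,0,8]
    - [2,-1,70,0,0,0,8]
    - [2,-1,70,0,0,0,8]
  grip_force: 80

```text
clock: 2.3
tcp_pos: [0.535, -0.1966, 0.0525]
orientation: [3.113, 0.409, 0.005]
contact_force: [-1.7, -0.1, 7.5]
grip_width: 0.0144
gripper_force: 79.0
```

Emit:
step_arm:
  moves:
    - [0,0,0,0,0,0,8]
    - [0,0,0,0,0,0,8]
    - [0,0,0,0,0,0,8]

```text
clock: 2.6
tcp_pos: [0.5349, -0.1966, 0.0525]
orientation: [3.113, 0.409, 0.005]
contact_force: [-2.2, 0.2, 8.2]
grip_width: 0.0142
gripper_force: 79.0
```

```bash
python3 -c "
from h import *
go(*CAP,.05,CY)"
```

```text
t 2.6 p [ 0.5349 -0.1966  0.0525] yaw 0.2615 F [-2.2  0.2  8.2] M [0.08 0.28 0.01] w 0.0142 q [ 0.36  0.54 -0.15  1.94  0.13  0.67 -1.18]
shift mm [-1.7 -1.3  2.5] turn [ 0.002  -0.0027 -0.0005]
```

Emit:
step_arm:
  moves:
    - [0,0,-40,0,0,0,8]
    - [0,0,-80,0,0,0,8]
    - [0,0,-120,0,0,0,8]
    - [0,0,-150,0,0,0,8]
    - [0,0,-150,0,0,0,8]
    - [0,0,-150,0,0,0,8]

```text
clock: 3.2
tcp_pos: [0.5338, -0.1961, 0.2013]
orientation: [3.114, 0.41, 0.003]
contact_force: [-0.8, -0.2, -1.7]
grip_width: 0.0143
gripper_force: 78.6
```

```bash
python3 -c "
from h import *
go(*NECK,.2,NY)"
```

```text
t 3.2 p [ 0.5338 -0.1961  0.2013] yaw 0.2617 F [-0.8 -0.2 -1.7] M [-0.02  0.01  0.06] w 0.0143 q [ 0.39  0.34 -0.18  1.84  0.07  0.97 -1.13]
shift mm [-54.  209.    1.5] turn [ 0.0014 -0.0015 -0.1343]
```

Emit:
step_arm:
  moves:
    - [-13,52,0,0,0,-0.03,8]
    - [-27,104,0,0,0,-0.07,8]
    - [-40,156,0,0,0,-0.1,8]
    - [-54,195,0,0,0,-0.134,8]
    - [-54,209,0,0,0,-0.134,8]
    - [-54,209,0,0,0,-0.134,8]
    - [-54,209,0,0,0,-0.134,8]
    - [-54,209,0,0,0,-0.134,8]

```text
clock: 4.0
tcp_pos: [0.5359, -0.4094, 0.1993]
orientation: [-3.077, -0.621, 0.001]
contact_force: [0.8, 0.5, -1.4]
grip_width: 0.0144
gripper_force: 78.7
```

Run:
```python
from h import *
go(*NECK,.2,NY)
for n in("top","side"):
    f=r.grab_frame(n); np.savez(f"{n}1.npz",**f); cv2.imwrite(f"pics/{n}1.png",f["image"][...,::-1])
a=cv2.imread("pics/top1.png")[110:310,280:480];b=cv2.imread("pics/side1.png")[60:260,260:460]
cv2.imwrite("pics/ab1.png",cv2.resize(np.hstack([a,b]),(800,400)))
```

```text
t 4.0 p [ 0.5359 -0.4094  0.1993] yaw 0.3984 F [ 0.8  0.5 -1.4] M [ 0.04 -0.02 -0.02] w 0.0144 q [ 0.65  0.51 -0.13  1.58  0.07  1.06 -0.67]
shift mm [-1.2  2.4 -0.7] turn [-0.0024  0.0003  0.0024]
```

View pics/ab1.png

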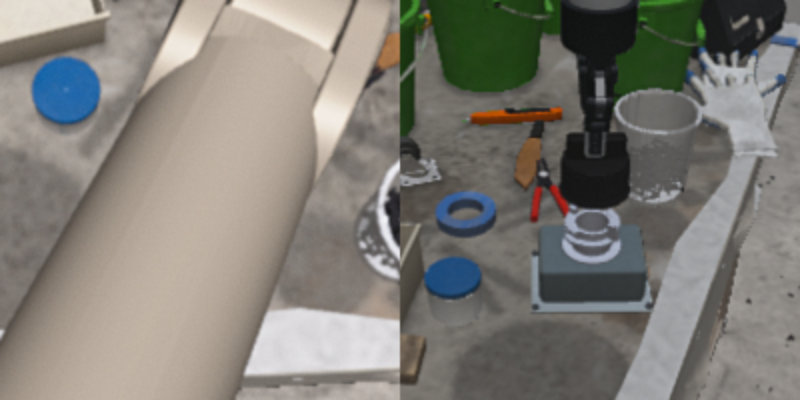

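The left crop (top view) shows the forearm hiding the work. The right crop (side view) shows the cap held upright above the neck: cup at about crop (595,175), collar at (592,232).

Run:
```python
from h import *
from scipy.optimize import least_squares
def circ(q,rad):
    s=least_squares(lambda c:np.hypot(q[:,0]-c[0],q[:,1]-c[1])-rad,q.mean(0)[:2]+[.02,-.03],loss="soft_l1",f_scale=.002)
    return s.x.round(4),np.std(s.fun).round(4)
def cyl(n,lo,hi,cx,cy):
    f=dict(np.load(n));P=pts(f);dark=(f["image"].max(-1)<70)&(f["depth"]>0)
    near=np.hypot(P[...,0]-cx,P[...,1]-cy)<.06
    m=dark&near
    print(n,np.histogram(P[m][:,2],bins=np.arange(0,.26,.01))[0])
    q=P[m&(P[...,2]>lo)&(P[...,2]<hi)]; print(" cyl",len(q),circ(q,.0375))
    return P,m
cyl("side0.npz",.015,.04,.533,-.196)
P,m=cyl("side1.npz",.162,.188,.536,-.41)
q=P[m&(P[...,2]>.185)&(P[...,2]<.205)]
print("low z",np.percentile(P[m][:,2],[1,3,10]))
f=dict(np.load("side0.npz"));P0=pts(f)
n=(np.hypot(P0[...,0]-.5357,P0[...,1]+.412)<.05)&(abs(P0[...,2]-.1)<.006)&(f["depth"]>0)
print("collar side",n.sum(),np.median(P0[n][:,2]),cv2.minEnclosingCircle(P0[n][:,:2].astype(np.float32)))
```

```text
side0.npz [158 101 109 116 461 100 171  94   0   0   0   0   0   0   0   0   0   0
   0   0   0   0   0   0   0]
 cyl 277 (array([ 0.532 , -0.1916]), np.float64(0.0008))
side1.npz [  2  78  90  93  91  55   0   2   0   0   0   0   0   0  40 151 120 133
 186 256  90 152  44  15  21]
 cyl 343 (array([ 0.5341, -0.4082]), np.float64(0.0011))
low z [0.01693131 0.02898347 0.15414942]
collar side 207 0.09801928549067677 ((0.5350016355514526, -0.4092908203601837), 0.03344590216875076)
```

Emit:
step_arm:
  moves:
    - [0,1.8,0,-0.002,0,0.002,8]
    - [0,1.8,15,-0.002,0,0.002,8]
    - [0,1.8,30,-0.002,0,0.002,8]
    - [0,1.8,40,-0.002,0,0.002,8]
    - [0,1.8,46,-0.002,0,0.002,8]
    - [0,1.8,50,-0.002,0,0.002,8]
    - [0,1.8,50,-0.002,0,0.002,8]

```text
clock: 4.8
tcp_pos: [0.5361, -0.4134, 0.1496]
orientation: [3.08, 0.614, -0.0]
contact_force: [1.6, -0.9, -1.6]
grip_width: 0.0142
gripper_force: 78.7
```

```bash
python3 -c "
from h import *
go(*NECK,.142,NY)"
```

```text
t 4.8 p [ 0.5361 -0.4134  0.1496] yaw 0.3938 F [ 1.6 -0.9 -1.6] M [0.01 0.02 0.03] w 0.0142 q [ 0.65  0.56 -0.13  1.62  0.08  0.97 -0.68]
shift mm [ 0.2 -1.4  7.6] turn [ 0.0012  0.0005 -0.0022]
```

Emit:
step_arm:
  moves:
    - [0,-0.7,2,0,0,0,8]
    - [0,-0.7,4,0,0,0,8]
    - [0,-0.7,6,0,0,0,8]
    - [0,-0.7,7,0,0,0,8]
    - [0,-0.7,8,0,0,0,8]
    - [0,-0.7,8,0,0,0,8]

```text
clock: 5.4
tcp_pos: [0.5366, -0.4122, 0.1423]
orientation: [3.079, 0.615, 0.002]
contact_force: [1.0, 1.7, -0.4]
grip_width: 0.0139
gripper_force: 78.9
```

```bash
python3 -c "
from h import *
go(*NECK,.142,NY)"
```

```text
t 5.4 p [ 0.5366 -0.4122  0.1423] yaw 0.3943 F [ 1.   1.7 -0.4] M [ 0.6  -0.49 -0.02] w 0.0139 q [ 0.65  0.57 -0.13  1.62  0.08  0.95 -0.68]
shift mm [-0.8 -0.5  0.3] turn [ 0.0018 -0.001  -0.0017]
```

Emit:
step_arm:
  moves:
    - [-0.5,0,0.5,0,0,0,8]
    - [-0.5,0,1,0,0,0,8]
    - [-0.5,0,1,0,0,0,8]

```text
clock: 5.7
tcp_pos: [0.5366, -0.4123, 0.142]
orientation: [3.079, 0.615, 0.003]
contact_force: [1.7, 4.8, 4.7]
grip_width: 0.0143
gripper_force: 79.8
```

Run:
```python
from h import *
go(*NECK,.142,NY)
f=r.grab_frame("side"); np.savez("side2.npz",**f); 
cv2.imwrite("pics/side2.png",cv2.resize(f["image"][100:220,290:420,::-1],(650,600),interpolation=cv2.INTER_CUBIC))
```

```text
t 5.7 p [ 0.5366 -0.4123  0.142 ] yaw 0.3944 F [1.7 4.8 4.7] M [ 1.24 -0.5  -0.01] w 0.0143 q [ 0.65  0.57 -0.13  1.62  0.08  0.95 -0.68]
shift mm [-0.7 -0.6  0. ] turn [ 0.0021 -0.0016 -0.0016]
```

View pics/side2.png

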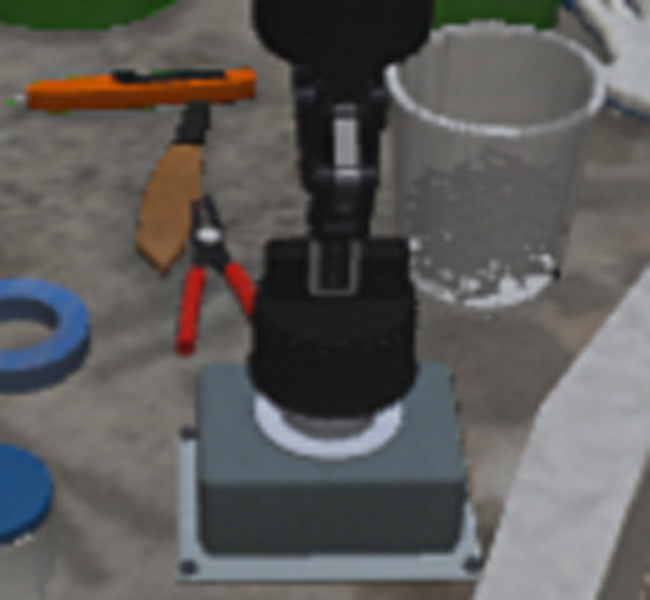

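The picture shows the cap sitting upright over the collar, with the cup at about (330,330) and the neck flange at (330,425). The TCP height of 0.142 matches pins on the collar. Next I ease the side force and start turning back.

Emit:
step_arm:
  moves:
    - [0,-1,0,0,0,0,8]
    - [0,-1,0,0,0,0,8]
    - [0,-1,0,0,0,-0.12,8]
    - [0,-1,0,0,0,-0.26,8]
    - [0,-1,0,0,0,-0.4,8]
    - [0,-1,0,0,0,-0.54,8]
    - [0,-1,0,0,0,-0.68,8]
    - [0,-1,0,0,0,-0.72,8]

```text
clock: 6.55
tcp_pos: [0.5364, -0.4117, 0.1418]
orientation: [2.661, 1.665, 0.003]
contact_force: [3.5, 3.7, 4.6]
grip_width: 0.0142
gripper_force: 79.8
```

```bash
python3 -c "
from h import *
go(*NECK,.142,NY+1.31)"
```

```text
t 6.55 p [ 0.5364 -0.4117  0.1418] yaw 1.1181 F [3.5 3.7 4.6] M [ 1.24 -1.05 -0.26] w 0.0142 q [ 0.77  0.58 -0.3   1.62  0.2   0.97 -0.04]
shift mm [-0.6 -0.5 -0.2] turn [ 0.0036  0.0008 -0.5879]
```

Emit:
step_arm:
  moves:
    - [0.7,0.2,-0.5,0,0,0,8]
    - [0.7,0.2,-0.5,0,0,-0.14,8]
    - [0.7,0.2,-0.5,0,0,-0.28,8]
    - [0.7,0.2,-0.5,0,0,-0.42,8]
    - [0.7,0.2,-0.5,0,0,-0.56,8]
    - [0.7,0.2,-0.5,0,0,-0.59,8]
    - [0.7,0.2,-0.5,0,0,-0.59,8]

```text
clock: 7.25
tcp_pos: [0.5349, -0.4112, 0.1407]
orientation: [-2.072, -2.361, 0.001]
contact_force: [2.4, 4.2, -2.4]
grip_width: 0.014
gripper_force: 78.7
```

Emit:
step_arm:
  moves:
    - [0,0,3,0,0,0,8]
    - [0,0,6,0,0,0,8]
    - [0,0,8,0,0,0,8]
    - [0,0,10,0,0,0,8]
    - [0,0,10,0,0,0,8]

```text
clock: 7.75
tcp_pos: [0.5347, -0.4108, 0.131]
orientation: [-2.069, -2.363, 0.002]
contact_force: [-0.8, 6.1, 0.1]
grip_width: 0.0141
gripper_force: 79.2
```

```bash
python3 -c "
from h import *
go(*NECK,.13,NY+1.31)"
```

```text
t 7.75 p [ 0.5347 -0.4108  0.131 ] yaw 1.7031 F [-0.8  6.1  0.1] M [ 1.48  0.03 -0.07] w 0.0141 q [ 0.86  0.61 -0.43  1.62  0.29  0.98  0.47]
shift mm [-1.3  0.8  1. ] turn [-0.0016  0.0003 -0.0029]
```

Emit:
step_arm:
  moves:
    - [0.6,0,0.5,0,0,0,8]
    - [0.6,0,0.5,0,0,0.13,8]
    - [0.6,0,0.5,0,0,0.26,8]
    - [0.6,0,1.5,0,0,0.39,8]
    - [0.6,0,2.5,0,0,0.52,8]
    - [0.6,0,3.5,0,0,0.65,8]
    - [0.6,0,4.5,0,0,0.78,8]
    - [0.6,0,4.5,0,0,0.78,8]

```text
clock: 8.55
tcp_pos: [0.5355, -0.4108, 0.1267]
orientation: [2.811, 1.398, -0.001]
contact_force: [3.3, 3.4, -4.9]
grip_width: 0.014
gripper_force: 78.5
```

```bash
python3 -c "
from h import *
go(*NECK,.122,NY)"
```

```text
t 8.55 p [ 0.5355 -0.4108  0.1267] yaw 0.9226 F [ 3.3  3.4 -4.9] M [ 0.78 -0.68 -0.03] w 0.014 q [ 0.73  0.59 -0.24  1.63  0.17  0.94 -0.22]
shift mm [-0.8  0.8  4.7] turn [0.0019 0.0013 0.5266]
```

Emit:
step_arm:
  moves:
    - [0,0,1,0,0,0,8]
    - [0,0,2,0,0,0.13,8]
    - [0,0,3,0,0,0.26,8]
    - [0,0,4,0,0,0.39,8]
    - [0,0,4.8,0,0,0.5,8]
    - [0,0,4.8,0,0,0.53,8]
    - [0,0,4.8,0,0,0.54,8]
    - [0,0,4.8,0,0,0.54,8]

```text
clock: 9.35
tcp_pos: [0.5357, -0.4112, 0.1227]
orientation: [3.081, 0.604, 0.001]
contact_force: [1.2, 2.3, 1.1]
grip_width: 0.0141
gripper_force: 79.6
```

```bash
python3 -c "
from h import *
go(*NECK,.122,NY)"
```

```text
t 9.35 p [ 0.5357 -0.4112  0.1227] yaw 0.387 F [1.2 2.3 1.1] M [ 0.99 -0.25  0.7 ] w 0.0141 q [ 0.64  0.59 -0.12  1.64  0.08  0.92 -0.69]
shift mm [-0.3  0.7  0.7] turn [ 0.0025 -0.     -0.009 ]
```

Emit:
step_arm:
  moves:
    - [0,0,0,0,0,-0.005,8]
    - [0,0,0,0,0,-0.005,30]
    - [0,0,0,0,0,-0.005,45]
    - [0,0,0,0,0,-0.005,45]
    - [0,0,0,0,0,-0.005,45]
    - [0,0,-30,0,0,-0.005,45]
    - [0,0,-70,0,0,-0.005,45]
    - [0,0,-110,0,0,-0.005,45]

```text
clock: 10.15
tcp_pos: [0.5349, -0.4109, 0.2334]
orientation: [3.081, 0.606, -0.001]
contact_force: [1.0, 0.7, 0.1]
grip_width: 0.045
gripper_force: 0.0
```

Emit:
step_arm:
  moves:
    - [-40,40,-20,0,0,0,45]
    - [-80,80,-20,0,0,0,45]
    - [-120,120,-20,0,0,0,45]
    - [-160,160,-20,0,0,0,45]
    - [-200,200,-20,0,0,0,45]
    - [-240,240,-20,0,0,0,45]
    - [-240,240,-20,0,0,0,45]
    - [-240,240,-20,0,0,0,45]

```text
clock: 10.95
tcp_pos: [0.3966, -0.7304, 0.2511]
orientation: [3.082, 0.591, -0.009]
contact_force: [-1.2, -0.0, -0.2]
grip_width: 0.0448
gripper_force: 0.0
```

Run:
```python
from h import *
go(*NECK,.3,NY)
f=r.grab_frame("top"); cv2.imwrite("pics/top3.png",cv2.resize(f["image"][100:300,240:480,::-1],(720,600)))
P=pts(f);Z=P[...,2];n=(np.hypot(P[...,0]-.5357,P[...,1]+.412)<.06)&(f["depth"]>0)
for nm,lo,hi in(("bar",.132,.152),("flat",.105,.125)):
    q=P[n&(Z>lo)&(Z<hi)]; rc=cv2.minAreaRect(q[:,:2].astype(np.float32)); b=cv2.boxPoints(rc);e=max([b[1]-b[0],b[2]-b[1]],key=np.linalg.norm)
    print(nm,len(q),np.median(q[:,2]),rc,np.arctan2(e[1],e[0]))
```

```text
t 10.95 p [ 0.3966 -0.7304  0.2511] yaw 0.3792 F [-1.2 -0.  -0.2] M [ 0.03  0.06 -0.  ] w 0.0448 q [ 1.01  0.75 -0.04  1.05  0.03  1.34 -0.21]
shift mm [ 246.8 -244.2  -51. ] turn [ 0.0025  0.0062 -0.0168]
bar 356 0.14140675514226347 ((0.534647524356842, -0.41280174255371094), (0.06561221182346344, 0.016462357714772224), 23.3326473236084) 0.40723205
flat 1013 0.11504937543693951 ((0.534446120262146, -0.41237613558769226), (0.07476232945919037, 0.07551367580890656), 41.303165435791016) -0.8499204
```

View pics/top3.png

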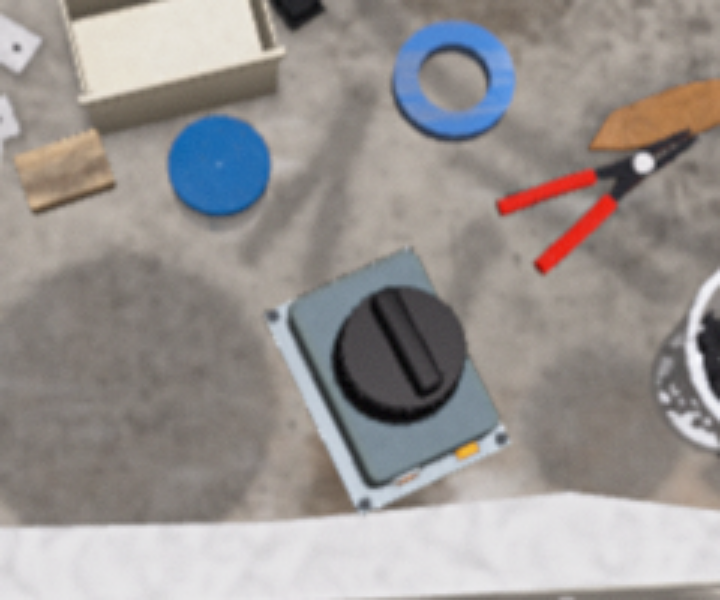

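The cap is on the neck at about (400,355), with its bar in line with the tank (0.407 rad against 0.396). The bar top measures 0.1414, and 0.1415 is fully home. The tin at (220,165) has not moved and the arm is clear.

```bash
python3 -c "
from bench import r
print(r.hand_in())"
```

```text
the job is handed in; nothing more can be done
None
```

The cap is screwed fully home on the neck: bar within about 0.01 rad of the tank's long side, bar centre about 27.4 mm above the collar (27.5 mm is home). The tin was not moved, the arm is clear, and the job was handed in at about 11 s; no verdict came back.

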